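# Pin the retaining bar shut on a vial mixer

### The arm

A 6-joint arm with a two-finger parallel gripper is mounted at the origin on the work surface. World frame = base frame: x ahead of the robot, y to its left, z up, the work surface at z = 0. Lengths are in m, angles in rad, forces in N, time in s.
With the tool pointing down it reaches from about 0.325 to 0.85 m from the base axis. Payload 4.4 kg.
Tool frame: the origin (TCP) lies at the very end of the fingers, on their centre line; the grasp point (between the pads) lies 19 mm behind it; z points along the fingers, y is the line along which they close (so a half turn about z gives the same grasp; the last joint's range is limited). The gripper opens to 94 mm and grips with 3 to 60 N. Pads are 16 mm wide; open, the fingers measure 119 mm over their backs; the gripper's body (75 mm by 177 mm) begins 78 mm behind the grasp point.
Start: joints at [1.101, 0.207, 1.542, -0, 1.393, -0.15], TCP at [0.181, 0.546, 0.205] pointing down, gripper open.
Joint ranges: [-2.73, 2.73], [-0.86, 2.22], [0.23, 2.46], [-1.11, 4.25], [0.08, 2.63], [-2.82, 2.82]. Speed limits (rad/s): [2.79, 2.79, 3.14, 3.14, 3.14, 3.14].

### API

Orientations are given as a unit quaternion [x, y, z, w].
In Python, from workcell import robot gives the robot as it stands.
- The arm moves only by the tool jog_arm, never from a script. Its argument "series" is one flat list of numbers, 7 for each row, row after row: the shift along the tool's x, y, z in m, then the turn, a rotation vector about the tool's x, y, z in degrees, then the closure in counts, from 0 (fully open) to 255 (shut). A call has 1 to 8 rows; each row shifts and turns the commanded pose from where the row before left it, along the tool's axes as they then stand; what a row does not reach is not made up. A row lasts 1/10 s, in which the tool goes at most 50 mm and 8.59 degrees, less where a joint would pass 70% of its speed; a pose out of reach is approached as far as the arm can. A call with a gripper value outside its range is refused whole. The fingers move at their own pace and stop on an object; "force" is the grip in N (left out, the last holds). Time passes only in rows, so rows that do not move let the fingers close. It gives the time, the measured TCP pose, the force, the opening and the grip force at its end, in the units of the state.
- robot.state(): the state, without advancing time (a new reading comes with each control period).
- robot.camera(name): name is "scene" or "side" or "wrist"; returns a dict with "pixels" (480x640x3 uint8, blue, green, red), "range_z" (480x640 float32, m along the optical axis (not along the pixel's ray), 0 where there is no reading), "vfov" (degrees; the focal length in pixels is half the picture's height over the tangent of half this angle, whatever the lens; pixels are square), "cx", "cy" (the principal point, pixels), "rvec" (rotation vector, rad) and "tvec" (3), from world to camera coordinates, as OpenCV has them; the wrist camera has in their place "mount" (4x4, takes a point from camera to tool coordinates, whose origin is the TCP and whose axes are the flange's). Camera axes: x right, y down, z forward; pixel columns grow to the right and rows downward; lengths in m; the calibration is good to about 2 mm. A picture is of the moment at which its call begins: read the wrist's pose just before it.
- robot.hand_in(): hands the job in; it is judged then, once.
Trained networks look in a picture, given as the dict that the camera call returned (one of the last four; its "shot" number tells which), for a name from the list of things; names that differ only in an ending like _2 or _b are one class to them, and where a whole thing is asked for, a point or a joint stands for the part that bears it (a point fixed in the world has none). Each returns a list of dicts, best first, with "p" (0 to 1); they miss things now and then, are a little off and sometimes report something else, mostly with a low value. They report only what shows in the picture. A call takes as long as a camera call. They do not tell look-alikes from the thing itself.
- robot.masks_of(query, picture): "pixels" (480x640 bool, what is visible of it) and "bbox" ([centre column, centre row, width, height] in pixels, round what is visible of it).
The state is a dict: "clock": time; "qpos": joint angles; "joint_velocities": joint speeds; "joint_efforts": joint torques, N m; "ee_pos": TCP position; "eef_rot": TCP orientation; "ft_force": force on the tool from outside, world axes, zero at the start; "moment": the same for the moment, N m; "gripper_width": opening from 0.0 (shut) to 1.0 (fully open); "finger_force": force on a finger pad.
Only numpy, scipy, OpenCV 4.12 (cv2) and the standard library are available. Lean on these libraries where they do the work, as an engineer would, in place of code of your own. Each camera call takes 0.05 s, during which the arm holds its last target. There are 200 camera calls.

### The job

Lock the three vials into the tilted mixer for a run: swing the retaining bar shut over their caps so that its eye lies in the fork, then take the long pin with the tall knob out of the parking block and push it down through the fork and the bar until its collar sits flush on the fork, and let go of it. Leave the short flat-headed pin and everything else on the bench where they are.

Things in the scene. Friction and masses are not known exactly. Their poses are not given: they have to be found in the camera images.
- fork_hole (a point): Centre of the 13 mm hole in the top face of the steel fork on the mixer. z: the hole's axis, out of the hole, 30 degrees from vertical, leaning to the robot's side. x: up the slope. y: level, from the bar's hinge to the fork. Two cheeks 40 x 40 x 8 mm, both bored, with a 14 mm gap (30 mm deep in all); web at y 20 to 34 mm, flush with the top. Below it 40 mm is free.
- deck: The fixed mixer's aluminium deck, 150 x 250 mm, sloping 30 degrees, low edge to the robot's side; same axes as fork_hole. Origin: centre of its top face, 100 mm above the bench; fork_hole is at (0, 75, 70) mm, the bar's hinge axis at (0, -85) mm along z. Three white vial caps, 25 mm across, at y -47, -10, 27 mm, are 46 mm high, 4 mm under the bar.
- bar (a joint): Angle (rad) of the aluminium retaining bar, 20 mm wide, 10 thick, about its hinge (axis along fork_hole z, at fork_hole y = -160 mm). 0 = shut at a stop, its 14 mm eye in the fork in line with the holes. Grows as its eye swings down the slope to fork_hole -x; starts at 0.5 to 1.05, at most 1.3. Stays where left (0.1 N m friction; 1 to 2 N on the post moves it). Bar's top: 10 mm below fork_hole.
- bar_post (a point): Centre of the top of the round black post on the bar, for swinging it: 14 mm across, 35 mm tall, square to the bar, 105 mm from the hinge axis toward the eye; it turns with the bar. Its top is 25 mm above fork_hole's level along fork_hole z. z: the post's axis, up; y: from hinge to eye. Nothing stands beside it above the bar.
- pin: Long steel pin, about 90 g. Origin: centre of its collar's underside; z towards the knob. Below: 10 mm shank 42 mm long, the last 8 mm tapering to 5 mm. Above: collar 24 mm across, 5 thick, then a round knob 16 mm across, 35 tall. Starts upright in a hole of the block, origin 50 mm above the bench. Fully home, its origin is at fork_hole and its z along fork_hole z.
- short_pin: Another steel pin, too short for the job, to be left alone: a flat round head 32 mm across and 10 mm thick over a hidden 18 mm shank, in the block's other hole, 80 mm from the long pin. Origin at the head's underside, 50 mm above the bench.
- block: White plastic parking block fixed to the bench, 55 x 140 x 50 mm (x, y, z), origin under its centre; two 13 mm holes at y = +40 and -40 mm hold the pins, either way round.
- bottle: Glass bottle with a blue cap, 72 mm across and 160 mm tall, origin under its centre. A bystander.
- tip_box: Grey box with a clear lid, 85 x 125 x 63 mm, origin under its centre. A bystander.
- wire_rack: Blue wire tube rack, 76 x 166 x 70 mm, origin under its centre. A bystander.
Not all that is in view belongs to the job. Of the things shaped like the pin, the steel one is meant.

How it is judged:
By the outcome, as a careful person would: the job done as asked, in the order asked, and still so for the second after the job is handed in, with the robot touching nothing.
It also fails if it takes over 58 s, if anything falls off the work surface, if the arm or the gripper's body presses on something with over 40 N, if the wrist force passes 120 N, or if a joint passes its speed limit or range.

## Working session

There is one attempt and no reset: what is moved stays moved. The work goes in short steps, Python scripts to look and compute and a tool call to move; the robot and the scene stay as the last step left them, time stands still between calls to the robot, and variables do not carry over. Pictures are saved under pics/ and viewed, at most 10 in all, crops included, and the job is handed in when it is done.

Besides the shell and the picture viewer there is one more tool, called after ">>>" as name(argument=value, ...), one argument or row to a line, values as JSON. jog_arm: Moves the arm, as the interface text tells. Its arguments: {"type":"object","properties":{"series":{"type":"array","items":{"type":"number"}},"force":{"type":"number"}},"required":["series"]}

```bash
mkdir -p pics; ls; cat > h.py <<'E'
import numpy as np, cv2
from scipy.spatial.transform import Rotation as R
from workcell import robot
def cam(n):
    s=robot.state(); c=robot.camera(n)
    c['f']=240/np.tan(np.radians(c['vfov'])/2)
    if n=='wrist':
        T=np.eye(4);T[:3,:3]=R.from_quat(s['eef_rot']).as_matrix();T[:3,3]=s['ee_pos']; c['T']=T@np.array(c['mount'])
    else:
        M=np.eye(4);M[:3,:3]=R.from_rotvec(np.ravel(c['rvec'])).as_matrix();M[:3,3]=np.ravel(c['tvec']);c['T']=np.linalg.inv(M)
    return c
def cloud(c):
    v,u=np.mgrid[:480,:640]; z=c['range_z']
    P=np.stack([(u-c['cx'])/c['f']*z,(v-c['cy'])/c['f']*z,z],-1)
    W=P@c['T'][:3,:3].T+c['T'][:3,3]; W[z==0]=np.nan
    return W
def proj(c,p):
    q=np.linalg.inv(c['T'])@np.append(p,1); return q[0]/q[2]*c['f']+c['cx'],q[1]/q[2]*c['f']+c['cy']
E
python3 - <<'E'
from h import *
import pickle
np.set_printoptions(precision=4,suppress=True)
for n in ['scene','side']:
    c=cam(n); cv2.imwrite(f'pics/{n}0.png',c['pixels']); W=cloud(c)
    print(n,c['T'][:3,3],c['T'][:3,2],c['f'])
    for q in ['pin','short_pin','block','deck','bar','bar_post','fork_hole','bottle','tip_box','wire_rack']:
        try:
            for m in robot.masks_of(q,c)[:3]:
                print(q,round(m['p'],2),np.round(m['bbox']),m['pixels'].sum(),np.nanmedian(W[m['pixels']],0), np.nanmax(W[m['pixels']][:,2]))
        except Exception as e: print(q,e)
    np.savez(f'{n}0.npz',W=W,T=c['T'])
print(robot.state())
E
```

```text
pics
scene [1.1431 0.8896 1.2551] [-0.3723 -0.5609 -0.7394] 624.3015105840401
pin 0.46 [271. 161.   9.  18.] 83 [ 0.4987 -0.3306  0.0602] 0.08709090691266241
short_pin 0.74 [332. 238.  71.  40.] 727 [0.5362 0.0678 0.1209] 0.16224145484948016
block 0.68 [285. 196.  47.  42.] 1046 [ 0.528  -0.2055  0.0447] 0.05912696778151516
deck 0.61 [316. 259. 106.  84.] 4600 [0.6323 0.106  0.1256] 0.17420264228922488
bar 0.74 [331. 239.  69.  40.] 661 [0.5393 0.0708 0.1233] 0.16224145484948016
bar_post 0.65 [332. 240.  69.  40.] 739 [0.5359 0.0694 0.1206] 0.16224145484948016
bar_post 0.62 [275. 177.  13.  17.] 94 [ 0.526  -0.2517  0.0715] 0.09365962789598714
fork_hole 0.97 [313. 261. 109.  91.] 4696 [0.6332 0.1055 0.1258] 0.17420264228922488
bottle 0.86 [206. 180.  29.  57.] 1103 [ 0.6969 -0.3272  0.0876] 0.16579705036515358
tip_box 0.75 [377. 394.  59.  74.] 2819 [0.6821 0.4321 0.0617] 0.07078872962601879
tip_box 0.62 [286. 196.  47.  41.] 1114 [ 0.527  -0.2053  0.045 ] 0.06305141158257777
wire_rack 0.68 [456. 338.  80.  78.] 1378 [0.442  0.4398 0.0369] 0.07654371197220011
side [ 0.1949 -0.6878  0
[... 1009 characters left out ...]
0.0397] 0.07486152702133586
wire_rack 0.95 [191. 189.  58.  60.] 991 [0.4423 0.3917 0.0406] 0.07744405961073919
wire_rack 0.2 [270. 160.  40.  48.] 1456 [0.6611 0.3921 0.0624] 0.17016465972487338
{'clock': 1.1, 'qpos': array([ 1.1005,  0.2066,  1.5415,  0.    ,  1.3935, -0.1505]), 'joint_velocities': array([-0.0014,  0.0019,  0.0003,  0.0001, -0.0008, -0.0002]), 'joint_efforts': array([  0.0001, -37.0898, -28.1765,   0.0698,   0.0275,   0.    ]), 'ee_pos': array([0.1808, 0.5458, 0.2054]), 'eef_rot': array([ 0.1592,  0.9872, -0.    , -0.    ]), 'ft_force': array([ 0.7252, -0.4342, -0.9605]), 'moment': array([-0.0024, -0.0211,  0.0457]), 'finger_force': 0.0, 'gripper_width': 0.999056143865337}
```

```bash
python3 - <<'E'
import cv2,numpy as np
a=cv2.imread('pics/side0.png')
b=np.hstack([cv2.resize(a[300:460,280:440],(400,400),interpolation=cv2.INTER_CUBIC),cv2.resize(a[155:295,240:380],(400,400),interpolation=cv2.INTER_CUBIC)])
cv2.imwrite('pics/crop0.png',b)
E
```

```text
(no output)
```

View pics/side0.png

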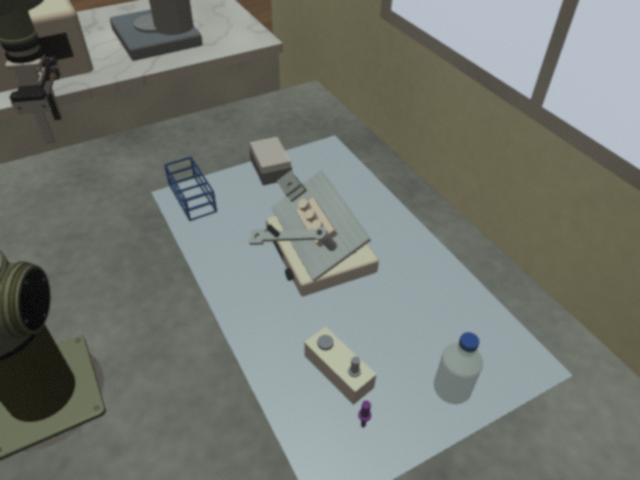

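View pics/crop0.png

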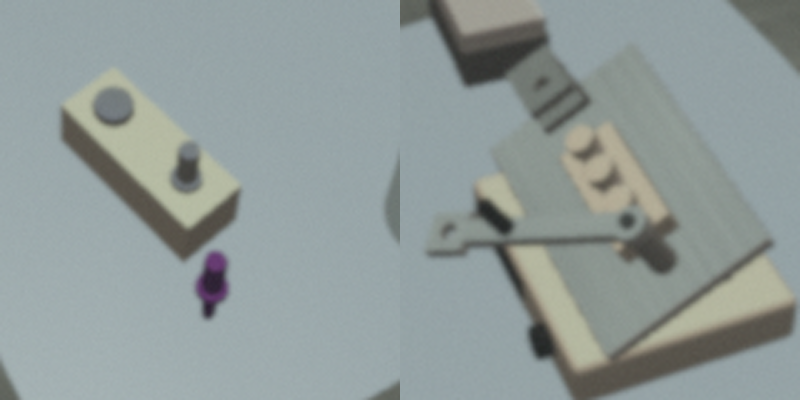

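```bash
python3 - <<'E'
from h import *
np.set_printoptions(precision=4,suppress=True)
from scipy.optimize import least_squares
Ws=[np.load(f'{n}0.npz')['W'].reshape(-1,3) for n in('scene','side')]
for W in Ws+[np.vstack(Ws)]:
    P=W[np.isfinite(W).all(1)]; P=P[(abs(P[:,0]-.63)<.16)&(abs(P[:,1]-.09)<.2)&(P[:,2]>.03)]
    best=(0,)
    for a in np.arange(-180,180,2):   # heading of up-slope; tilt 30 known
        x=np.array([np.cos(np.radians(a))*np.cos(np.pi/6),np.sin(np.radians(a))*np.cos(np.pi/6),.5])
        n=np.array([-np.cos(np.radians(a))*.5,-np.sin(np.radians(a))*.5,np.cos(np.pi/6)])
        d=P@n; h,e=np.histogram(d,np.arange(-1,1,.004)); i=h.argmax()
        if h[i]>best[0]: best=(h[i],a,e[i]+.002)
    _,a,d0=best
    th=np.radians(a); n=np.array([-np.cos(th)*.5,-np.sin(th)*.5,np.cos(np.pi/6)])
    for _ in range(3):
        I=P[abs(P@n-d0)<.005]; c=I.mean(0); n=np.linalg.svd(I-c)[2][2]; n*=np.sign(n[2]); d0=c@n
    th=np.arctan2(-n[1],-n[0]); x=np.array([np.cos(th)*np.cos(np.pi/6),np.sin(th)*np.cos(np.pi/6),.5]); y=np.array([-np.sin(th),np.cos(th),0])
    print('tilt',np.degrees(np.arccos(n[2])),'heading',np.degrees(th),len(I))
    # centre: z=.1 on plane along slope
    u=I@x; v=I@y
    zc=.1
    print('x range',np.percentile(u,[1,50,99]),'y',np.percentile(v,[1,50,99]))
    F=P[abs(P@n-d0-.07)<.004]; 
    print('fork x',np.percentile(F@x,[2,50,98]),'y',np.percentile(F@y,[2,50,98]),len(F),'z',F.mean(0))
    h=P@n-d0
    B=P[abs(h-.06)<.004]; print('bar', len(B),np.percentile(B@x,[2,98]),np.percentile(B@y,[2,98]))
    T=P[(h>.088)&(h<.1)]; print('post top',len(T),np.median(T,0), (T@x).mean(),(T@y).mean(),np.median(h[(h>.08)&(h<.1)]))
    np.savez('deck.npz',x=x,y=y,n=n,d0=d0)
E
```

```text
tilt 29.85890044332785 heading -5.441025066541673 2143
x range [0.5146 0.6237 0.6636] y [0.0215 0.1798 0.2691]
fork x [0.5098 0.588  0.6087] y [0.1261 0.2247 0.2526] 273 z [0.6011 0.163  0.1598]
bar 497 [0.4517 0.6065] [0.0542 0.2527]
post top 23 [0.515  0.0778 0.1414] 0.5081651125898287 0.12603013156678564 0.0896062903090604
tilt 30.04163823333056 heading -5.229034288550651 4088
x range [0.5159 0.6077 0.6635] y [0.015  0.1061 0.2603]
fork x [0.5114 0.5893 0.609 ] y [0.0566 0.2193 0.2479] 329 z [0.6012 0.1572 0.1602]
bar 716 [0.4517 0.6004] [0.0447 0.1963]
post top 37 [0.5154 0.0742 0.1427] 0.5095591171727841 0.12130207789083336 0.09229970623929315
tilt 30.001837992158794 heading -5.303306622972669 6229
x range [0.5155 0.616  0.6636] y [0.0165 0.1303 0.2657]
fork x [0.5105 0.5887 0.6088] y [0.0668 0.2216 0.2506] 604 z [0.601  0.1594 0.16  ]
bar 1224 [0.4518 0.6057] [0.0464 0.2494]
post top 63 [0.5154 0.0757 0.1421] 0.5089257897465399 0.12321102671943238 0.09123778415914799
```

```bash
cat >> h.py <<'E'
np.set_printoptions(precision=4,suppress=True)
def fork():
    d=dict(np.load('fork.npz')); return d
def toolR(yax,z):
    z=z/np.linalg.norm(z); y=yax-z*(yax@z); y/=np.linalg.norm(y); return np.column_stack([np.cross(y,z),y,z])
def rel(p,Rt=None):
    s=robot.state(); R0=R.from_quat(s['eef_rot']).as_matrix()
    print('shift mm (tool now)',1000*R0.T@(p-s['ee_pos']))
    if Rt is not None:
        w=np.degrees(R.from_matrix(R0.T@Rt).as_rotvec()); print('rot deg',w,np.linalg.norm(w)/8.59)
E
python3 - <<'E'
from h import *
d=np.load('deck.npz'); x,y,n,d0=d['x'],d['y'],d['n'],d['d0']
n=np.cross(x,y); 
h=x*.589+y*.216+n*(d0+.07); hinge=h-.160*y
np.savez('fork.npz',h=h,x=x,y=y,n=n,phi=.874)
a=.874; post=hinge+.105*(np.cos(a)*y-np.sin(a)*x)+.025*n
print('fork',h,'hinge',hinge,'post',post,'deckO',h-.075*y-.07*n)
rel(post+.1*n,toolR(x,-n))
E
```

```text
fork [0.6041 0.1608 0.1618] hinge [0.5893 0.0015 0.1618] post [0.5137 0.0762 0.1432] deckO [0.6321 0.0829 0.1012]
shift mm (tool now) [-414.968  -352.3952  -24.375 ]
rot deg [-25.3091 -20.1231  75.1001] 9.518625683080124
```

>>> jog_arm(
  series=[-0.035, -0.029, -0.002, 0, 0, 0, 0, -0.035, -0.029, -0.002, 0, 0, 0, 0, -0.035, -0.029, -0.002, 0, 0, 0, 0, -0.035, -0.029, -0.002, 0, 0, 0, 0, -0.035, -0.029, -0.002, 0, 0, 0, 0, -0.035, -0.029, -0.002, 0, 0, 0, 0],
)

```text
clock: 1.7
ee_pos: [0.3261, 0.3131, 0.2178]
eef_rot: [0.159, 0.987, 0.0, 0.0]
ft_force: [0.7, 0.6, -0.1]
gripper_width: 1.0
finger_force: 0.0
```

>>> jog_arm(
  series=[-0.035, -0.029, -0.002, 0, 0, 0, 0, -0.035, -0.029, -0.002, 0, 0, 0, 0, -0.035, -0.029, -0.002, 0, 0, 0, 0, -0.035, -0.029, -0.002, 0, 0, 0, 0, -0.035, -0.029, -0.002, 0, 0, 0, 0, -0.035, -0.029, -0.002, 0, 0, 0, 0],
)

```text
clock: 2.3
ee_pos: [0.4709, 0.0817, 0.2299]
eef_rot: [0.159, 0.987, 0.0, 0.0]
ft_force: [0.4, 0.4, 0.2]
gripper_width: 0.999
finger_force: 0.0
```

>>> jog_arm(
  series=[0, 0, 0, -2.53, -2.01, 7.51, 0, 0, 0, 0, -2.53, -2.01, 7.51, 0, 0, 0, 0, -2.53, -2.01, 7.51, 0, 0, 0, 0, -2.53, -2.01, 7.51, 0, 0, 0, 0, -2.53, -2.01, 7.51, 0],
)

```text
clock: 2.8
ee_pos: [0.4702, 0.083, 0.2297]
eef_rot: [0.469, 0.872, 0.094, 0.103]
ft_force: [0.0, 0.7, 0.3]
gripper_width: 1.001
finger_force: 0.0
```

>>> jog_arm(
  series=[0, 0, 0, -2.53, -2.01, 7.51, 0, 0, 0, 0, -2.53, -2.01, 7.51, 0, 0, 0, 0, -2.53, -2.01, 7.51, 0, 0, 0, 0, -2.53, -2.01, 7.51, 0, 0, 0, 0, -2.53, -2.01, 7.51, 0, 0, 0, 0, 0, 0, 0, 0],
)

```text
clock: 3.4
ee_pos: [0.4685, 0.0843, 0.2284]
eef_rot: [0.713, 0.652, 0.174, 0.191]
ft_force: [0.4, -0.1, -0.4]
gripper_width: 0.998
finger_force: 0.0
```

```bash
python3 - <<'E'
from h import *
f=fork(); x,y,n,h=f['x'],f['y'],f['n'],f['h']
c=cam('wrist'); im=c['pixels'].copy(); W=cloud(c); s=robot.state(); print(s['clock'],s['ee_pos'],s['qpos'])
hinge=h-.16*y; a=.874; post=hinge+.105*(np.cos(a)*y-np.sin(a)*x)+.025*n
for p in (h,hinge-.01*n,post): 
    u=proj(c,p); print(u); cv2.circle(im,(int(u[0]),int(u[1])),4,(0,0,255),1)
cv2.imwrite('pics/w1.png',im)
rel(post+.1*n,toolR(x,-n))
D=(W-h).reshape(-1,3); D=D[np.isfinite(D).all(1)]; L=np.stack([D@x,D@y,D@n],1)
m=(L[:,2]>.017)&(L[:,2]<.032)&(abs(L[:,0])<.15)&(abs(L[:,1]+.08)<.15); print('post',m.sum(),np.median(L[m],0),np.ptp(L[m],0))
m=(abs(L[:,2])<.005)&(abs(L[:,0])<.04)&(L[:,1]>-.03)&(L[:,1]<.05); print('fork',m.sum(),np.percentile(L[m],[1,50,99],axis=0))
E
```

```text
3.45 [0.4693 0.0841 0.2291] [ 0.0438 -0.3889  2.132  -0.0863  0.882   0.1685]
(np.float64(423.05795828102623), np.float64(119.98574694503279))
(np.float64(406.26319861759583), np.float64(309.2915705255816))
(np.float64(315.12736462491324), np.float64(247.90520168726283))
shift mm (tool now) [-3.7123 -4.0232 -3.1729]
rot deg [-0.0823 -0.0757  0.2717] 0.034208673393382634
post 303 [-0.0843 -0.0905  0.0261] [0.0135 0.0136 0.0108]
fork 4057 [[-0.0239 -0.0188 -0.0034]
 [-0.0043  0.0099  0.0014]
 [ 0.0157  0.0343  0.003 ]]
```

View pics/w1.png

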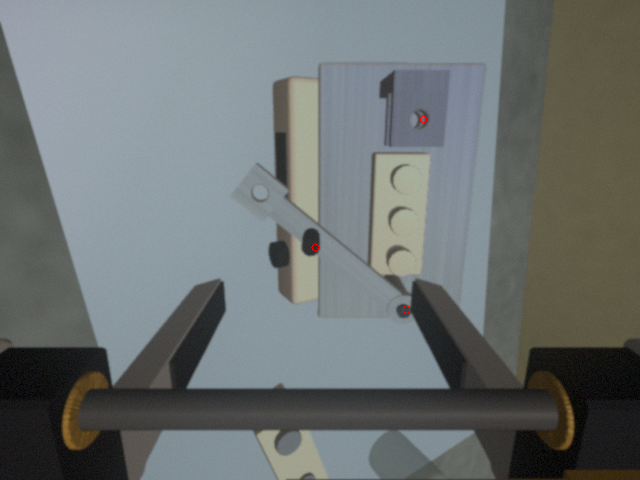

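>>> jog_arm(
  series=[-0.002, -0.008, 0.02, 0, 0, 0, 100, 0, 0, 0.03, 0, 0, 0, 100, 0, 0, 0.03, 0, 0, 0, 100, 0, 0, 0.025, 0, 0, 0, 100, 0, 0, 0.012, 0, 0, 0, 100, 0, 0, 0, 0, 0, 0, 100],
  force=5,
)

```text
clock: 4.05
ee_pos: [0.5209, 0.076, 0.1221]
eef_rot: [0.714, 0.652, 0.172, 0.19]
ft_force: [-0.5, 0.4, -0.1]
gripper_width: 0.609
finger_force: 0.0
```

>>> jog_arm(
  series=[0, 0, 0, 0, 0, 0, 255, 0, 0, 0, 0, 0, 0, 255, 0, 0, 0, 0, 0, 0, 255, 0, 0, 0, 0, 0, 0, 255, 0, 0, 0, 0, 0, 0, 255, 0, 0, 0, 0, 0, 0, 255, 0, 0, 0, 0, 0, 0, 255, 0, 0, 0, 0, 0, 0, 255],
  force=5,
)

```text
clock: 4.85
ee_pos: [0.5214, 0.0768, 0.1245]
eef_rot: [0.714, 0.651, 0.175, 0.191]
ft_force: [-2.5, -0.1, 3.6]
gripper_width: 0.146
finger_force: 5.0
```

```bash
python3 - <<'E'
from h import *
f=fork(); x,y,n,h=f['x'],f['y'],f['n'],f['h']
s=robot.state(); d=s['ee_pos']-h; print(s['gripper_width']*94,s['finger_force'],'tcp in fork frame',1e3*np.array([d@x,d@y,d@n]),s['clock'])
E
```

```text
13.723424276156196 5.0002482533454895 tcp in fork frame [-83.3341 -91.3798   4.9651] 4.85
```

>>> jog_arm(
  series=[0.0084, 0.0081, 0, 0, 0, 0, 255, 0.0099, 0.0123, 0, 0, 0, 0, 255, 0.0078, 0.0136, 0, 0, 0, 0, 255, 0.0058, 0.0147, 0, 0, 0, 0, 255, 0.0035, 0.0153, 0, 0, 0, 0, 255, 0.001, 0.0095, 0, 0, 0, 0, 255, 0, 0, 0, 0, 0, 0, 255],
)

```text
clock: 5.55
ee_pos: [0.5888, 0.108, 0.1608]
eef_rot: [0.714, 0.651, 0.175, 0.191]
ft_force: [2.4, 6.1, -3.5]
gripper_width: 0.147
finger_force: 5.0
```

```bash
python3 - <<'E'
from h import *
f=fork(); x,y,n,h=f['x'],f['y'],f['n'],f['h']
s=robot.state(); d=s['ee_pos']-h; print(s['gripper_width']*94,s['finger_force'],'tcp in fork frame',1e3*np.array([d@x,d@y,d@n]),s['clock'],s['ft_force']@x,s['ft_force']@y)
E
```

```text
13.77826735342274 4.999761655926704 tcp in fork frame [ -9.4971 -54.0857   4.2923] 5.55 -0.1405121140842156 6.2882569288740715
```

>>> jog_arm(
  series=[0, 0.002, 0, 0, 0, 0, 255, 0, 0.002, 0, 0, 0, 0, 255, 0, 0, 0, 0, 0, 0, 255],
)

```text
clock: 5.85
ee_pos: [0.5908, 0.1077, 0.162]
eef_rot: [0.714, 0.651, 0.175, 0.19]
ft_force: [1.4, 6.3, -2.8]
gripper_width: 0.146
finger_force: 5.0
```

>>> jog_arm(
  series=[0, 0.0015, 0, 0, 0, 0, 255, 0, 0, 0, 0, 0, 0, 255],
)

```text
clock: 6.05
ee_pos: [0.5919, 0.1076, 0.1626]
eef_rot: [0.714, 0.651, 0.175, 0.19]
ft_force: [0.4, 6.2, -2.8]
gripper_width: 0.146
finger_force: 5.0
```

>>> jog_arm(
  series=[0, 0.0015, 0, 0, 0, 0, 255, 0, 0, 0, 0, 0, 0, 255],
)

```text
clock: 6.25
ee_pos: [0.5932, 0.1074, 0.1633]
eef_rot: [0.714, 0.651, 0.175, 0.19]
ft_force: [1.2, 5.8, -2.5]
gripper_width: 0.148
finger_force: 5.0
```

>>> jog_arm(
  series=[0, 0.001, 0, 0, 0, 0, 255, 0, 0, 0, 0, 0, 0, 255],
)

```text
clock: 6.45
ee_pos: [0.594, 0.1073, 0.1638]
eef_rot: [0.714, 0.651, 0.174, 0.19]
ft_force: [0.4, 5.5, -3.9]
gripper_width: 0.146
finger_force: 5.0
```

>>> jog_arm(
  series=[0, 0.001, 0, 0, 0, 0, 255, 0, 0, 0, 0, 0, 0, 255],
)

```text
clock: 6.65
ee_pos: [0.5946, 0.1072, 0.1641]
eef_rot: [0.714, 0.651, 0.174, 0.19]
ft_force: [-0.3, 5.2, -2.9]
gripper_width: 0.147
finger_force: 5.0
```

>>> jog_arm(
  series=[0, 0.001, 0, 0, 0, 0, 255, 0, 0, 0, 0, 0, 0, 255],
)

```text
clock: 6.85
ee_pos: [0.5946, 0.1072, 0.1641]
eef_rot: [0.714, 0.651, 0.174, 0.189]
ft_force: [-3.6, 6.1, -1.1]
gripper_width: 0.143
finger_force: 5.0
```

>>> jog_arm(
  series=[0, 0.001, 0, 0, 0, 0, 255, 0, 0, 0, 0, 0, 0, 255],
)

```text
clock: 7.05
ee_pos: [0.5947, 0.1072, 0.1641]
eef_rot: [0.715, 0.651, 0.173, 0.189]
ft_force: [-5.9, 5.0, -0.8]
gripper_width: 0.148
finger_force: 5.0
```

>>> jog_arm(
  series=[0, 0, 0, 0, 0, 0, 100, 0, 0, 0, 0, 0, 0, 100, 0, 0, 0, 0, 0, 0, 100, 0, 0, -0.03, 0, 0, 0, 100, 0, 0, -0.03, 0, 0, 0, 100, 0, 0, -0.03, 0, 0, 0, 100, 0, 0, -0.03, 0, 0, 0, 100, 0, 0, 0, 0, 0, 0, 100],
)

```text
clock: 7.85
ee_pos: [0.5398, 0.1119, 0.2764]
eef_rot: [0.713, 0.65, 0.178, 0.194]
ft_force: [0.5, 0.1, 0.3]
gripper_width: 0.611
finger_force: 0.0
```

```bash
python3 - <<'E'
from h import *
f=fork(); f['h']=f['h']-.0027*f['x']+.0005*f['y']; np.savez('fork.npz',**f); x,y,n,h=f['x'],f['y'],f['n'],f['h']
c=cam('wrist'); W=cloud(c); cv2.imwrite('pics/w2.png',c['pixels'])
D=(W-h).reshape(-1,3); D=D[np.isfinite(D).all(1)]; L=np.stack([D@x,D@y,D@n],1)
m=(L[:,2]>.02)&(L[:,2]<.032)&(abs(L[:,0])<.1)&(abs(L[:,1]+.08)<.1); print('post',m.sum(),np.median(L[m],0),np.ptp(L[m],0))
m=(abs(L[:,2])<.005)&(abs(L[:,0])<.04)&(L[:,1]>-.03)&(L[:,1]<.05); print('fork',m.sum(),np.percentile(L[m],[1,50,99],axis=0))
m=(abs(L[:,2]+.01)<.004)&(abs(L[:,0])<.06)&(L[:,1]>-.14)&(L[:,1]<-.03); print('bar',m.sum(),np.percentile(L[m],[1,50,99],axis=0))
# pin from overview
for nm in('scene','side'):
    W=np.load(f'{nm}0.npz')['W'].reshape(-1,3); W=W[np.isfinite(W).all(1)]; W=W[(abs(W[:,0]-.52)<.04)&(abs(W[:,1]+.25)<.06)]
    K=W[(W[:,2]>.082)&(W[:,2]<.1)]; print(nm,len(K),K.min(0),K.max(0),(K.min(0)+K.max(0))/2)
p=np.array([.523,-.262,.16]); rel(p,toolR(np.array([1.,0,0]),np.array([0,0,-1.])))
print(robot.state()['clock'],robot.state()['qpos'])
E
```

```text
post 274 [-0.0011 -0.0538  0.0262] [0.0138 0.0136 0.0085]
fork 3383 [[-0.0208 -0.019  -0.0004]
 [-0.0012  0.0098  0.0014]
 [ 0.0185  0.0337  0.003 ]]
bar 2317 [[-0.011  -0.1388 -0.0104]
 [-0.0012 -0.0893 -0.0087]
 [ 0.0083 -0.0308 -0.007 ]]
scene 31 [ 0.5156 -0.2648  0.0824] [ 0.5311 -0.2478  0.0937] [ 0.5234 -0.2563  0.088 ]
side 72 [ 0.5165 -0.2659  0.0822] [ 0.5314 -0.2497  0.0937] [ 0.524  -0.2578  0.0879]
shift mm (tool now) [-373.6967  -41.2413  107.0429]
rot deg [30.3265  1.3392 -5.1912] 3.5851803015963464
7.9 [ 0.1101 -0.2323  1.9305 -0.1262  0.9263  0.2521]
```

View pics/w2.png

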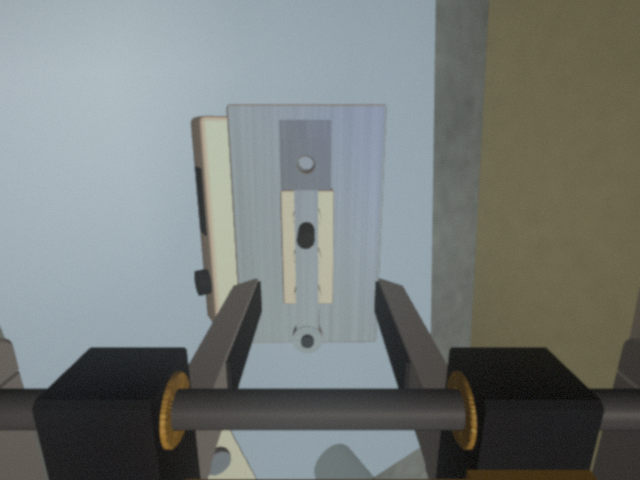

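>>> jog_arm(
  series=[-0.041, -0.0023, 0.008, 0, 0, 0, 100, -0.041, -0.0023, 0.008, 0, 0, 0, 100, -0.041, -0.0023, 0.008, 0, 0, 0, 100, -0.041, -0.0023, 0.008, 0, 0, 0, 100, -0.041, -0.0023, 0.008, 0, 0, 0, 100, -0.041, -0.0023, 0.008, 0, 0, 0, 100, -0.041, -0.0023, 0.008, 0, 0, 0, 100, -0.041, -0.0023, 0.008, 0, 0, 0, 100],
)

```text
clock: 8.7
ee_pos: [0.5223, -0.2185, 0.2034]
eef_rot: [0.715, 0.65, 0.174, 0.19]
ft_force: [0.6, -0.1, -0.1]
gripper_width: 0.613
finger_force: 0.0
```

>>> jog_arm(
  series=[-0.041, -0.0023, 0.008, 0, 0, 0, 100, 0, 0, 0, 7.58, 0.33, -1.3, 100, 0, 0, 0, 7.58, 0.33, -1.3, 100, 0, 0, 0, 7.58, 0.33, -1.3, 100, 0, 0, 0, 7.58, 0.33, -1.3, 100, 0, 0, 0, 0, 0, 0, 100],
)

```text
clock: 9.3
ee_pos: [0.5238, -0.2578, 0.1943]
eef_rot: [0.706, 0.708, -0.003, -0.004]
ft_force: [1.3, -0.2, -1.1]
gripper_width: 0.609
finger_force: 0.0
```

```bash
python3 - <<'E'
from h import *
c=cam('wrist'); cv2.imwrite('pics/w3.png',c['pixels']); W=cloud(c)
ms=robot.masks_of('pin',c)
for m in ms: print(round(m['p'],2),np.round(m['bbox']),m['pixels'].sum(),c['pixels'][m['pixels']].mean(0))
V=W.reshape(-1,3); V=V[np.isfinite(V).all(1)]; V=V[(abs(V[:,0]-.524)<.03)&(abs(V[:,1]+.257)<.03)]
for lo,hi in((.06,.075),(.075,.088),(.088,.1),):
    K=V[(V[:,2]>lo)&(V[:,2]<hi)]; 
    if len(K): print(lo,len(K),K.min(0),K.max(0),(K.min(0)+K.max(0))/2,np.median(K,0))
print(proj(c,[.5237,-.257,.09]))
rel(np.array([.5237,-.257,.058]),toolR(np.array([1.,0,0]),np.array([0,0,-1.]))); print(robot.state()['clock'])
E
```

```text
0.74 [284. 341.  24.  67.] 916 [94.7052 58.3144 81.5404]
0.59 [318. 230.  26.  38.] 711 [114.6231 108.6062 103.1758]
0.48 [296. 134.  39.  45.] 1253 [127.0152 116.0423 109.2115]
0.06 79 [ 0.5139 -0.2552  0.0604] [ 0.5289 -0.249   0.0748] [ 0.5214 -0.2521  0.0676] [ 0.5215 -0.2503  0.0674]
0.075 76 [ 0.5137 -0.2549  0.0757] [ 0.5288 -0.2492  0.088 ] [ 0.5212 -0.2521  0.0818] [ 0.5217 -0.2504  0.0815]
0.088 324 [ 0.514  -0.2647  0.0882] [ 0.5287 -0.2493  0.0927] [ 0.5214 -0.257   0.0904] [ 0.521  -0.2566  0.0904]
(np.float64(320.5396782212623), np.float64(239.56074619238035))
shift mm (tool now) [ -0.1672   3.4747 136.8674]
rot deg [-0.4694 -0.0794  0.0229] 0.055490072621414505
9.4
```

View pics/w3.png

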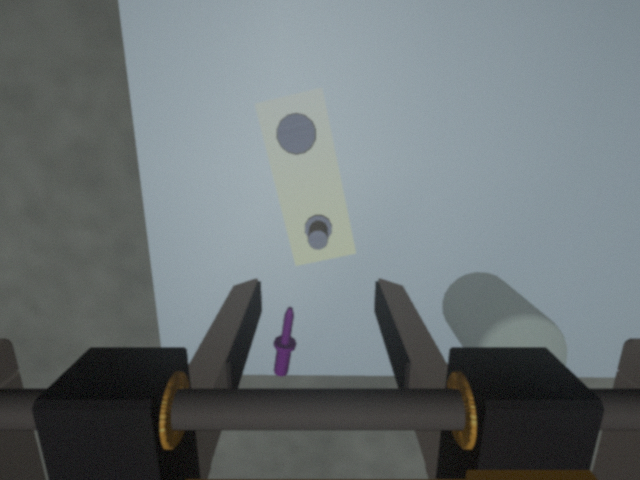

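>>> jog_arm(
  series=[0, 0.002, 0.03, 0, 0, 0, 100, 0, 0, 0.03, 0, 0, 0, 100, 0, 0, 0.03, 0, 0, 0, 100, 0, 0, 0.03, 0, 0, 0, 100, 0, 0, 0, 0, 0, 0, 100, 0, 0, 0, 0, 0, 0, 100],
)

```text
clock: 10.0
ee_pos: [0.5215, -0.2573, 0.0775]
eef_rot: [0.707, 0.707, -0.002, -0.002]
ft_force: [-0.1, -1.0, 0.2]
gripper_width: 0.608
finger_force: 0.0
```

```bash
python3 - <<'E'
from h import *
rel(np.array([.5222,-.257,.058]),toolR(np.array([1.,0,0]),np.array([0,0,-1.]))); print(robot.state()['ee_pos'])
E
```

```text
shift mm (tool now) [ 0.266   0.798  19.4639]
rot deg [-0.393  -0.0025 -0.0611] 0.04629953945459986
[ 0.5215 -0.2573  0.0775]
```

>>> jog_arm(
  series=[0, 0.001, 0.019, -0.4, 0, 0, 100, 0, 0, 0, 0, 0, 0, 100, 0, 0, 0, 0, 0, 0, 255, 0, 0, 0, 0, 0, 0, 255, 0, 0, 0, 0, 0, 0, 255, 0, 0, 0, 0, 0, 0, 255, 0, 0, 0, 0, 0, 0, 255],
  force=30,
)

```text
clock: 10.7
ee_pos: [0.524, -0.2576, 0.0589]
eef_rot: [0.707, 0.707, 0.0, 0.001]
ft_force: [-0.3, -0.6, -0.0]
gripper_width: 0.219
finger_force: 0.0
```

>>> jog_arm(
  series=[0, 0, 0, 0, 0, 0, 255, 0, 0, 0, 0, 0, 0, 255],
)

```text
clock: 10.9
ee_pos: [0.5237, -0.2575, 0.0587]
eef_rot: [0.707, 0.707, -0.0, 0.0]
ft_force: [-1.3, 0.2, 2.4]
gripper_width: 0.164
finger_force: 30.0
```

>>> jog_arm(
  series=[0, 0, -0.03, 0, 0, 0, 255, 0, 0, -0.03, 0, 0, 0, 255, 0, 0, -0.04, 0, 0, 0, 255, 0, 0, -0.04, 0, 0, 0, 255, 0, 0, 0, 0, 0, 0, 255],
)

```text
clock: 11.4
ee_pos: [0.5275, -0.2598, 0.2056]
eef_rot: [0.707, 0.707, 0.001, 0.007]
ft_force: [0.7, -1.1, -0.7]
gripper_width: 0.165
finger_force: 30.0
```

```bash
python3 - <<'E'
from h import *
f=fork(); x,y,n,h=f['x'],f['y'],f['n'],f['h']; s=robot.state(); print(s['gripper_width'],s['finger_force'])
rel(h+.1*n,toolR(x,-n)); print((h+.1*n-s['ee_pos'])@np.column_stack([y,x,-n]),h)
E
```

```text
0.16541660695119637 29.998330771923065
shift mm (tool now) [425.6626  25.1557 -44.6711]
rot deg [-29.2838  -0.9622   5.3063] 3.4663857725785365
[ 0.4265  0.0078 -0.0434] [0.6019 0.1616 0.1605]
```

>>> jog_arm(
  series=[0, 0, -0.02, -7.3, -0.24, 1.33, 255, 0, 0, -0.02, -7.3, -0.24, 1.33, 255, 0, 0, 0, -7.3, -0.24, 1.33, 255, 0, 0, 0, -7.3, -0.24, 1.33, 255, 0.04, 0, 0, 0, 0, 0, 255, 0.04, 0, 0, 0, 0, 0, 255, 0.04, 0, 0, 0, 0, 0, 255, 0.04, 0, 0, 0, 0, 0, 255],
)

```text
clock: 12.2
ee_pos: [0.5347, -0.0966, 0.2375]
eef_rot: [0.717, 0.651, 0.172, 0.183]
ft_force: [0.6, -0.0, -1.4]
gripper_width: 0.164
finger_force: 30.0
```

>>> jog_arm(
  series=[0.04, 0, 0, 0, 0, 0, 255, 0.04, 0, 0, 0, 0, 0, 255, 0.04, 0, 0, 0, 0, 0, 255, 0.04, 0, 0, 0, 0, 0, 255, 0.04, 0, 0, 0, 0, 0, 255, 0.03, 0, 0, 0, 0, 0, 255, 0, 0, 0, 0, 0, 0, 255, 0, 0, 0, 0, 0, 0, 255],
)

```text
clock: 13.0
ee_pos: [0.5562, 0.1316, 0.239]
eef_rot: [0.715, 0.652, 0.171, 0.184]
ft_force: [-1.0, 0.4, -1.3]
gripper_width: 0.165
finger_force: 30.0
```

```bash
python3 - <<'E'
from h import *
f=fork(); x,y,n,h=f['x'],f['y'],f['n'],f['h']; s=robot.state(); print(s['gripper_width'],s['finger_force'])
rel(h+.06*n,toolR(x,-n)); print(s['ee_pos'],s['clock'])
E
```

```text
0.1649190735511988 29.99845415353775
shift mm (tool now) [33.9328 -1.8821 29.5537]
rot deg [-0.9318 -0.3073 -0.0719] 0.11453364073461834
[0.5562 0.1316 0.239 ] 13.0
```

Correct laterally and in angle, then look before going down.

>>> jog_arm(
  series=[0.034, -0.002, 0, -0.9, -0.3, 0, 255, 0, 0, 0.02, 0, 0, 0, 255, 0, 0, 0, 0, 0, 0, 255, 0, 0, 0, 0, 0, 0, 255],
)

```text
clock: 13.4
ee_pos: [0.5681, 0.1625, 0.2216]
eef_rot: [0.716, 0.649, 0.174, 0.191]
ft_force: [0.3, 0.0, -0.3]
gripper_width: 0.167
finger_force: 30.0
```

```bash
python3 - <<'E'
from h import *
f=fork(); x,y,n,h=f['x'],f['y'],f['n'],f['h']; s=robot.state(); print(s['gripper_width'],s['ft_force'])
rel(h+.0515*n,toolR(x,-n)); Rt=R.from_quat(s['eef_rot']).as_matrix()
c=cam('wrist'); W=cloud(c)
D=(W-h).reshape(-1,3); D=D[np.isfinite(D).all(1)]; L=np.stack([D@x,D@y,D@n],1)
m=(abs(L[:,2])<.006)&(abs(L[:,0])<.04)&(L[:,1]>-.03)&(L[:,1]<.05); print('fork',m.sum(),np.percentile(L[m],[1,50,99],axis=0))
t=s['ee_pos']; A=W.reshape(-1,3)-t; A=A[np.isfinite(A).all(1)]@Rt   # tool frame
for lo,hi in((.008,.016),(.016,.026),(.026,.036),(.036,.042)):
    k=A[(A[:,2]>lo)&(A[:,2]<hi)&(abs(A[:,0])<.025)&(abs(A[:,1])<.02)]
    if len(k): print(lo,len(k),np.percentile(k,[3,50,97],axis=0).ravel()*1e3)
im=c['pixels'].copy()
for d in(0,.02,.04):
    u=proj(c,h+d*n); print(u)
cv2.imwrite('pics/w4.png',cv2.resize(im[100:420,120:520],(800,640))[:600])
d=cam('side'); u=proj(d,h); i,j=int(u[0]),int(u[1]); cv2.imwrite('pics/s4.png',cv2.resize(d['pixels'][j-70:j+50,i-80:i+80],(800,600),interpolation=cv2.INTER_CUBIC))
E
```

```text
0.16706803429447 [ 0.3475  0.0317 -0.3337]
shift mm (tool now) [ 2.2045 -1.3446 18.2849]
rot deg [-0.0015  0.1041 -0.2809] 0.03486878819130375
fork 4113 [[-0.0208 -0.0181 -0.0035]
 [-0.0018  0.0126  0.0013]
 [ 0.0185  0.0343  0.0029]]
0.026 72 [ 1.9392 -4.8334 26.5451  4.5247 -1.2656 31.6919  5.3706  2.8614 35.0573]
0.036 49 [ 1.7242 -5.4888 36.372   4.2145 -1.2861 38.6155  5.1176  3.5138 41.3522]
(np.float64(317.0138973318147), np.float64(250.683656388426))
(np.float64(316.9505506670246), np.float64(260.2525959351631))
(np.float64(316.8763187114405), np.float64(271.4658318296369))
```

View pics/w4.png

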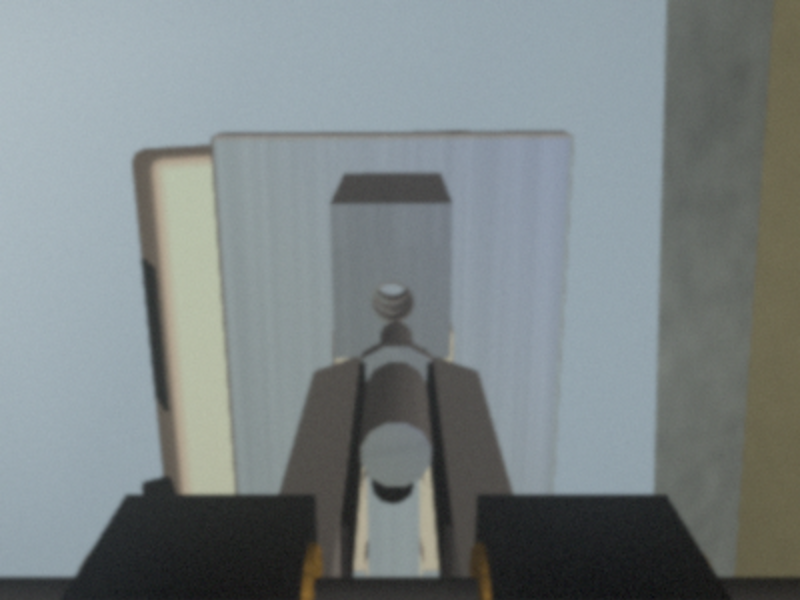

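View pics/s4.png

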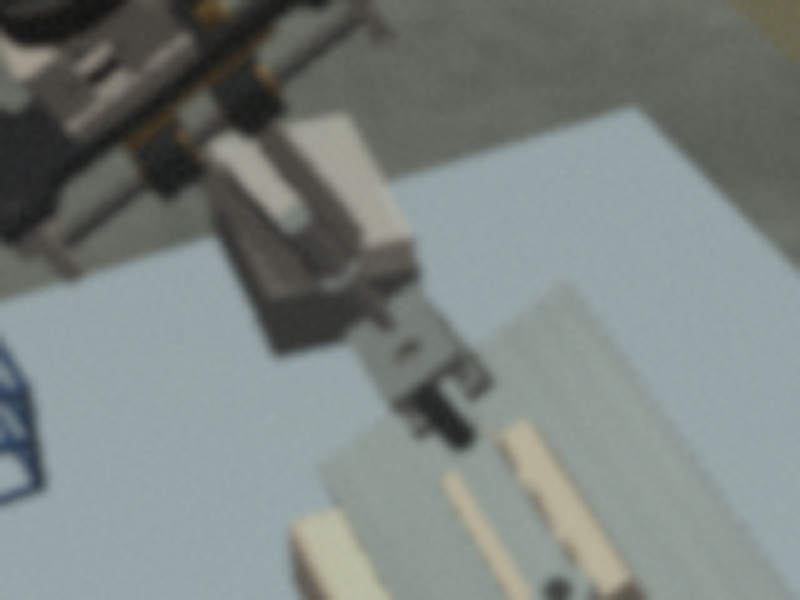

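>>> jog_arm(
  series=[0.0025, -0.0012, 0.012, 0, 0, 0, 255, 0, 0, 0, 0, 0, 0, 255, 0, 0, 0, 0, 0, 0, 255],
)

```text
clock: 13.8
ee_pos: [0.5737, 0.1659, 0.2112]
eef_rot: [0.715, 0.649, 0.175, 0.192]
ft_force: [-0.3, -0.3, -0.9]
gripper_width: 0.164
finger_force: 30.0
```

```bash
python3 - <<'E'
from h import *
f=fork(); x,y,n,h=f['x'],f['y'],f['n'],f['h']; s=robot.state(); print(s['gripper_width'],s['ft_force'])
rel(h+.0087*n,toolR(x,-n)); Rt=R.from_quat(s['eef_rot']).as_matrix()
c=cam('wrist'); W=cloud(c)
t=s['ee_pos']; A=W.reshape(-1,3)-t; A=A[np.isfinite(A).all(1)]@Rt
F=A[(abs(A[:,2]-.059)<.01)&(abs(A[:,1])<.04)&(A[:,0]>-.03)&(A[:,0]<.06)]; print('fork tool',np.percentile(F,[1,50,99],axis=0).ravel()*1e3)
k=A[(A[:,2]>.02)&(A[:,2]<.042)&(abs(A[:,0])<.025)&(abs(A[:,1])<.02)]; print(len(k),np.percentile(k,[3,50,97],axis=0).ravel()*1e3)
E
```

```text
0.16432819137228627 [-0.3173 -0.3239 -0.8759]
shift mm (tool now) [-1.692  -0.7772 49.4224]
rot deg [ 0.0795  0.0224 -0.2126] 0.026554166302872016
fork tool [-12.321  -21.6052  55.2032  14.588   -2.2558  56.8276  32.7201  17.6564
  66.1361]
123 [ 1.8885 -5.3912 27.5111  4.338  -1.2597 34.5216  5.1501  3.4394 41.1915]
```

>>> jog_arm(
  series=[-0.001, -0.0008, 0.006, 0, 0, 0, 255, 0, 0, 0.006, 0, 0, 0, 255, 0, 0, 0.004, 0, 0, 0, 255, 0, 0, 0, 0, 0, 0, 255],
)

```text
clock: 14.25
ee_pos: [0.5808, 0.1643, 0.1964]
eef_rot: [0.715, 0.649, 0.175, 0.191]
ft_force: [-0.9, 0.3, -1.1]
gripper_width: 0.165
finger_force: 30.0
```

>>> jog_arm(
  series=[0, 0, 0.005, 0, 0, 0, 255, 0, 0, 0.005, 0, 0, 0, 255, 0, 0, 0, 0, 0, 0, 255],
)

```text
clock: 14.55
ee_pos: [0.5859, 0.1639, 0.1879]
eef_rot: [0.715, 0.649, 0.175, 0.191]
ft_force: [-0.0, -1.4, -1.6]
gripper_width: 0.164
finger_force: 30.0
```

>>> jog_arm(
  series=[0, 0, 0.005, 0, 0, 0, 255, 0, 0, 0.005, 0, 0, 0, 255, 0, 0, 0, 0, 0, 0, 255],
)

```text
clock: 14.85
ee_pos: [0.5909, 0.1634, 0.1793]
eef_rot: [0.715, 0.649, 0.175, 0.191]
ft_force: [-0.2, -1.1, -0.9]
gripper_width: 0.164
finger_force: 30.0
```

```bash
python3 - <<'E'
from h import *
f=fork(); x,y,n,h=f['x'],f['y'],f['n'],f['h']; s=robot.state(); print(s['gripper_width'],s['ft_force'])
rel(h+.0087*n,toolR(x,-n))
E
```

```text
0.16409636896884697 [-0.1616 -1.1483 -0.8913]
shift mm (tool now) [-0.8374  0.1684 13.1011]
rot deg [ 0.0641  0.0181 -0.203 ] 0.024872995081329098
```

>>> jog_arm(
  series=[0, 0, 0.005, 0, 0, 0, 255, 0, 0, 0.005, 0, 0, 0, 255, 0, 0, 0, 0, 0, 0, 255],
)

```text
clock: 15.15
ee_pos: [0.5959, 0.163, 0.1707]
eef_rot: [0.715, 0.649, 0.175, 0.192]
ft_force: [0.2, 0.1, -2.5]
gripper_width: 0.166
finger_force: 30.0
```

>>> jog_arm(
  series=[0, 0, 0.002, 0, 0, 0, 255, 0, 0, 0, 0, 0, 0, 255],
)

```text
clock: 15.35
ee_pos: [0.5972, 0.163, 0.1697]
eef_rot: [0.715, 0.649, 0.175, 0.192]
ft_force: [0.4, -0.1, -1.4]
gripper_width: 0.161
finger_force: 30.0
```

>>> jog_arm(
  series=[0, 0, 0.001, 0, 0, 0, 255, 0, 0, 0, 0, 0, 0, 255],
)

```text
clock: 15.55
ee_pos: [0.5977, 0.163, 0.1691]
eef_rot: [0.715, 0.649, 0.176, 0.192]
ft_force: [0.7, 0.8, -0.6]
gripper_width: 0.162
finger_force: 30.0
```

>>> jog_arm(
  series=[0, 0, 0.001, 0, 0, 0, 255, 0, 0, 0, 0, 0, 0, 255],
)

```text
clock: 15.75
ee_pos: [0.5982, 0.1631, 0.1686]
eef_rot: [0.715, 0.649, 0.176, 0.192]
ft_force: [-2.8, 0.3, 2.3]
gripper_width: 0.164
finger_force: 30.0
```

>>> jog_arm(
  series=[0, 0, 0.001, 0, 0, 0, 255, 0, 0, 0, 0, 0, 0, 255],
)

```text
clock: 15.95
ee_pos: [0.5983, 0.163, 0.1686]
eef_rot: [0.715, 0.649, 0.175, 0.192]
ft_force: [-9.5, -0.1, 8.5]
gripper_width: 0.162
finger_force: 30.0
```

>>> jog_arm(
  series=[0, 0, 0.001, 0, 0, 0, 255, 0, 0, 0, 0, 0, 0, 255],
)

```text
clock: 16.15
ee_pos: [0.5984, 0.1631, 0.1685]
eef_rot: [0.715, 0.649, 0.175, 0.192]
ft_force: [-16.5, -0.2, 16.8]
gripper_width: 0.16
finger_force: 30.0
```

```bash
python3 - <<'E'
from h import *
f=fork(); x,y,n,h=f['x'],f['y'],f['n'],f['h']; s=robot.state(); print(s['gripper_width'],s['ft_force'],s['ft_force']@n)
rel(h+.0087*n,toolR(x,-n))
E
```

```text
0.16040561236292553 [-16.5143  -0.2049  16.7589] 22.725987518051355
shift mm (tool now) [-1.2029 -0.8922  0.0924]
rot deg [ 0.1252  0.016  -0.1992] 0.027460696516634076
```

>>> jog_arm(
  series=[0, 0, -0.0015, 0, 0, 0, 255, 0, 0, 0, 0, 0, 0, 150, 0, 0, 0, 0, 0, 0, 150, 0, 0, 0, 0, 0, 0, 150, 0, 0, 0, 0, 0, 0, 150],
)

```text
clock: 16.65
ee_pos: [0.5986, 0.1629, 0.1675]
eef_rot: [0.715, 0.649, 0.175, 0.192]
ft_force: [0.0, -0.2, -0.6]
gripper_width: 0.409
finger_force: 0.0
```

>>> jog_arm(
  series=[0, 0, -0.01, 0, 0, 0, 150, 0, 0, -0.02, 0, 0, 0, 150, 0, 0, -0.03, 0, 0, 0, 150, 0, 0, -0.03, 0, 0, 0, 150, 0, 0, -0.03, 0, 0, 0, 150, -0.03, 0, 0, 0, 0, 0, 150, -0.03, 0, 0, 0, 0, 0, 150, 0, 0, 0, 0, 0, 0, 150],
)

```text
clock: 17.45
ee_pos: [0.5323, 0.1065, 0.2725]
eef_rot: [0.716, 0.648, 0.176, 0.193]
ft_force: [0.9, 0.1, -0.2]
gripper_width: 0.412
finger_force: 0.0
```

```bash
python3 - <<'E'
from h import *
f=fork(); x,y,n,h=f['x'],f['y'],f['n'],f['h']; print(robot.state()['clock'],robot.state()['ft_force'])
c=cam('wrist'); W=cloud(c); cv2.imwrite('pics/w5.png',c['pixels'])
D=(W-h).reshape(-1,3); D=D[np.isfinite(D).all(1)]; L=np.stack([D@x,D@y,D@n],1)
near=(abs(L[:,0])<.03)&(abs(L[:,1])<.035)
k=L[near&(L[:,2]>.032)&(L[:,2]<.06)]; print('knob top',len(k),np.median(k,0),np.ptp(k,axis=0))
k=L[near&(L[:,2]>.0035)&(L[:,2]<.009)]; print('collar',len(k),np.median(k,0),np.ptp(k,axis=0))
k=L[(abs(L[:,0])<.02)&(L[:,1]>.02)&(L[:,1]<.032)&(abs(L[:,2])<.01)]; print('fork top',np.median(k,0))
E
```

```text
17.45 [ 0.8693  0.1497 -0.1697]
knob top 420 [-0.0009  0.0015  0.0413] [0.0151 0.0148 0.0092]
collar 310 [-0.0009  0.0059  0.0063] [0.0377 0.0449 0.0049]
fork top [-0.0007  0.0259  0.0014]
```

View pics/w5.png

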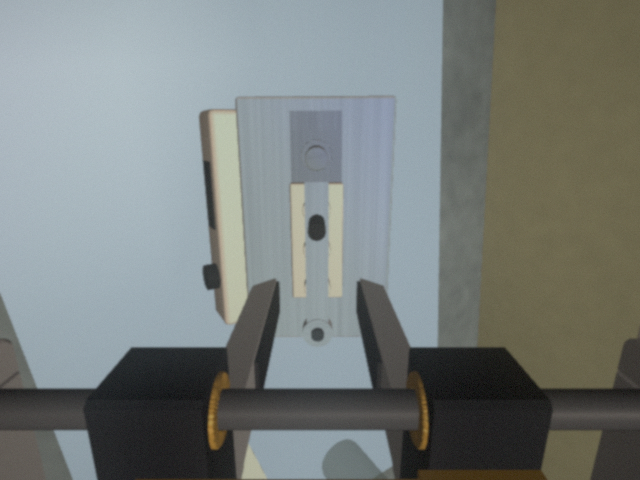

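The pin stands in the fork at (316,155). Its knob top is 39.9 mm above the fork face, where 40 mm means flush, and the bar is shut.

```bash
python3 -c "
from workcell import robot
print(robot.hand_in())"
```

```text
the job is handed in; nothing more can be done
None
```

The job is handed in at about 17.5 s: the retaining bar is shut over the vials, the long steel pin sits flush in the fork and is released, and I did not touch the short pin or anything else on the bench.

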